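# Tip clock pillars from a scoop into their cell of a covered parts tray

### The job

Take the cover off the three-cell wooden parts tray and lay it flat on the bench, then pick up the metal scoop by its black grip and tip its three round pillars, from low over the tray, all into the one cell that has a round pillar as its sample on the shelf beside it, never touching the pillars with the gripper. Set the empty scoop down upright on the bench and only then put the cover back on the tray, seated flat. Leave the blower, casing cushion and screwdriver where they are.

Things in the scene. Friction and masses are not known exactly. Their poses are not given: they have to be found in the camera images.
- tray: fixed wooden tray 128 (x) by 328 (y) mm, 72 high; origin at the centre of its underside. Three cells in a row at y = -108, 0, +108 mm, each 120 (x) by 104 (y) mm inside and 68 deep; walls, dividers and floor 4 mm thick, all wall tops at 72 mm. On its +x side (away from the robot) a shelf 46 mm deep, 30 high, carries a fixed sample beside each cell. Place and yaw vary.
- sample_pillar: marks the pillars' cell: a fixed round aluminium pillar, 64 by 20 mm, lying on the shelf. The origin given is NOT the sample but the centre of the floor of its cell (4 mm above the bench), axes as the tray's; the sample lies 89 mm from it along +x. The other two cells have a flat brass disc and a stepped steel plate as samples and hold some of those. Which cell is which varies.
- cover_handle (a point): centre of the loose cover's bar handle, 24 mm above the underside of the cover's plate, axes as the cover's. Handle: dark steel block 16 (x) by 70 (y) by 36 mm high, standing on the 6 mm plate. Seated, the plate lies on the tray's rim and this point is 96 mm above the bench; laid on the bench, 32 mm.
- cover: the cover, 260 g, plate 132 (x) by 332 (y) by 6 mm, the same either way round; origin at the centre of the plate's underside. Two battens below the plate reach 8 mm down and fit inside the tray's middle cell with about 4 mm play; on the bench the cover stands level on them. The bench on the robot's right, beyond the scoop, is free for it.
- scoop_grip (a point): centre of the black grip block at the rear of the loose scoop, 65 mm above its underside and 63 mm behind its middle; axes as the scoop's: open mouth at -x, grip at +x, z up. The block is 22 (x) by 44 (y) mm, from 43 to 85 mm above the underside.
- scoop: steel scoop, 170 g empty, 130 mm long, 78 wide, side walls 40 high, rear wall 45, floor 4 thick; origin at the centre of its underside, axes as at the grip; it stands upright on the bench
- scoop_lip (a point): middle of the scoop's pouring edge at the mouth, 128 mm ahead (-x) of the grip centre and 18 mm above the underside. The last 53 mm of floor slope up to it at 0.26 rad, so the pillars roll out once the mouth is tipped down by more than that; 0.5 to 0.7 rad empties it.
- pillar0_center (a point): loose plain aluminium round pillar, 64 mm long, 20 mm diameter, about 54 g; the point is its middle. At the start it lies across the scoop, inside it; it rolls freely. Not to be touched by the gripper.
- pillar1_center (a point): loose plain aluminium round pillar, 64 mm long, 20 mm diameter, about 54 g; the point is its middle. At the start it lies across the scoop, inside it; it rolls freely. Not to be touched by the gripper.
- pillar2_center (a point): loose plain aluminium round pillar, 64 mm long, 20 mm diameter, about 54 g; the point is its middle. At the start it lies across the scoop, inside it; it rolls freely. Not to be touched by the gripper.
- pillar0: the body of the first pillar, for its speed; it turns as the pillar rolls, use the point above for its position
- pillar1: the body of the second pillar, as the first
- pillar2: the body of the third pillar, as the first
- blower: bystander: blue rubber blower bulb standing on its base, 74 mm across, 108 mm high; origin at the centre of its underside
- cushion: bystander: round steel casing cushion with a black rubber top, 68 mm across, 26 mm high; origin at the centre of its underside
- screwdriver: bystander: screwdriver 150 mm long lying on the bench beyond the tray; origin near its middle, lying along its x

How it is judged:
By the outcome, as a careful person would: the job done as asked, in the order asked, and still so for the second after the job is handed in, with the robot touching nothing.
It also fails if it takes over 72 s, if anything falls off the work surface, if the arm or the gripper's body presses on something with over 40 N, if the wrist force passes 120 N, or if a joint passes its speed limit or range.

### The arm

A 7-joint arm with a two-finger parallel gripper is mounted at the origin on the work surface. World frame = base frame: x ahead of the robot, y to its left, z up, the work surface at z = 0. Lengths are in mm, angles in rad, forces in N, time in s.
With the tool pointing down it reaches from about 350 to 900 mm from the base axis. Payload 19.9 kg.
Tool frame: the origin (TCP) lies at the very end of the fingers, on their centre line; the grasp point (between the pads) lies env.hold_point_z behind it (env.hold_point_z is the distance from the TCP to the grasp point, in mm); z points along the fingers, y is the line along which they close (so a half turn about z gives the same grasp; the last joint's range is limited). The gripper opens to 85 mm and grips with 20 to 120 N. Pads are 22 mm wide; open, the fingers measure 114 mm over their backs; the gripper's body (76 mm by 85 mm) begins 54 mm behind the grasp point. The pads swing forward as they close: fully open they stand 13 mm farther back than shut.
Start: joints at [-1.204, 0.417, -0.01, 1.614, 0.005, 1.111, -0.053], TCP at [248.43, 573.484, 231.26] pointing down, gripper open.
Joint ranges: [-2.81, 2.81], [-0.39, 2.02], [-1.27, 1.25], [0.06, 2.57], [-1.19, 4.33], [0.19, 2], [-2.82, 2.82]. Speed limits (rad/s): [1.89, 1.89, 2.39, 2.39, 3.01, 3.01, 3.01].

### API

Orientations are given as a rotation vector (axis times angle).
In Python, from rig import env, viewer gives the robot as it stands.
- The arm moves only by the tool send_rows, never from a script. Its argument "motion" is one flat list of numbers, 5 for each row, row after row: the shift along the tool's x, y, z in mm, then the turn about the tool's z in rad, then the opening in per cent of the stroke, from 0 (shut) to 100 (fully open). In form: [tx, ty, tz, spin, grip, tx, ty, tz, spin, grip, ...]. A call has 1 to 20 rows; each row shifts and turns the commanded pose from where the row before left it, along the tool's axes as they then stand; what a row does not reach is not made up. A row lasts 1/12 s, in which the tool goes at most 41.7 mm and 7.16 degrees, less where a joint would pass 70% of its speed; a pose out of reach is approached as far as the arm can. A call is refused whole if a number of a shift passes 41.7 or a number of a turn 0.125, either way. A call with a gripper value outside its range is refused whole. The fingers move at their own pace and stop on an object; "grip_force" is the grip in N (left out, the last holds). Time passes only in rows, so rows that do not move let the fingers close. It gives the time, the measured TCP pose, the force, the opening and the grip force at its end, in the units of the state.
- env.observe(): the state, without advancing time (a new reading comes with each control period).
- viewer.snapshot(name): name is "scene" or "side" or "wrist"; returns (picture, depth): 384x512x3 uint8, red, green, blue; 384x512 float32, mm along the optical axis (not along the pixel's ray), 0 where there is no reading.
- viewer.calibration(name): a dict with "fx", "fy", "cx", "cy" (pixels), "T" (4x4, takes a point from camera to world coordinates); the wrist camera has in their place "mount" (4x4, takes a point from camera to tool coordinates, whose origin is the TCP and whose axes are the flange's). Camera axes: x right, y up, looking along -z (the intrinsics and any distortion apply to the point x, -y, -z); pixel columns grow to the right and rows downward; lengths in mm; the calibration is good to about 2 mm. A picture is of the moment at which its call begins: read the wrist's pose just before it. calibration takes no time and is no camera call.
- env.job_done(): hands the job in; it is judged then, once.
The state is a dict: "t": time; "q": joint angles; "dq": joint speeds; "effort": joint torques, N m; "eef_pos": TCP position; "orientation": TCP orientation; "contact_force": force on the tool from outside, world axes, zero at the start; "ft_torque": the same for the moment, N m; "width": finger opening in mm; "gripper_force": force on a finger pad.
Only numpy, scipy, OpenCV 4.12 (cv2) and the standard library are available. Lean on these libraries where they do the work, as an engineer would, in place of code of your own. Each camera call takes 0.05 s, during which the arm holds its last target. There are 200 camera calls.

## Working session

There is one attempt and no reset: what is moved stays moved. The work goes in short steps, Python scripts to look and compute and a tool call to move; the robot and the scene stay as the last step left them, time stands still between calls to the robot, and variables do not carry over. Pictures are saved under pics/ and viewed, at most 10 in all, crops included, and the job is handed in when it is done.

Besides the shell and the picture viewer there is one more tool, called after ">>>" as a command line: name --argument value ..., lists and objects as JSON in quotes. send_rows: Moves the arm, as the interface text tells. Its arguments: {"type":"object","properties":{"motion":{"type":"array"},"grip_force":{"type":"number"}},"required":["motion"]}

```bash
mkdir -p pics; ls; cat > h.py <<'E'
import numpy as np, cv2
from rig import env, viewer
from scipy.spatial.transform import Rotation as R
def pts(depth,c,T):
    v,u=np.mgrid[0:depth.shape[0],0:depth.shape[1]]
    x=(u-c['cx'])/c['fx']*depth; y=(v-c['cy'])/c['fy']*depth
    P=np.stack([x,-y,-depth],-1)
    return P@T[:3,:3].T+T[:3,3]
def tool():
    s=env.observe();T=np.eye(4);T[:3,:3]=R.from_rotvec(s['orientation']).as_matrix();T[:3,3]=s['eef_pos'];return T
def snap(n):
    c=viewer.calibration(n)
    T=np.array(c['T']) if 'T' in c else tool()@np.array(c['mount'])
    p,d=viewer.snapshot(n)
    return p,d,pts(d,c,T),c,T
def save(n,p): cv2.imwrite('pics/'+n+'.png',cv2.cvtColor(p,cv2.COLOR_RGB2BGR))
E
python3 - <<'E'
from h import *
print(env.hold_point_z,{k:np.round(v,3) for k,v in env.observe().items()})
out=[]
for n in('scene','side'):
    p,d,P,c,T=snap(n);print(n,{k:(np.round(v,2).tolist()) for k,v in c.items()});out.append(p);np.savez('/tmp/'+n,p=p,d=d,P=P)
print({k:np.round(v,3).tolist() if not isinstance(v,str) else v for k,v in viewer.calibration('wrist').items()}, np.round(tool(),3))
save('a_scene',out[0]);save('a_side',out[1])
E
```

```text
pics
18.700000000000003 {'t': np.float64(0.0), 'q': array([-1.203,  0.418, -0.01 ,  1.614,  0.005,  1.111, -0.053]), 'dq': array([-0.   , -0.001, -0.   , -0.   ,  0.001,  0.002,  0.001]), 'effort': array([ 1.0000e-03, -8.6442e+01,  6.7900e-01, -4.3492e+01,  1.9000e-02,
        7.0000e-03, -0.0000e+00]), 'eef_pos': array([248.285, 573.143, 230.612]), 'orientation': array([-6.380e-01, -3.076e+00,  2.000e-03]), 'contact_force': array([-0.271, -0.535, -0.25 ]), 'ft_torque': array([ 0.048, -0.   , -0.006]), 'gripper_force': np.float64(0.0), 'width': np.float64(85.212)}
scene {'fx': 435.86, 'fy': 435.86, 'cx': 256.26, 'cy': 190.95, 'T': [[0.7, -0.39, 0.6, 1093.09], [0.71, 0.36, -0.6, -440.52], [0.02, 0.85, 0.53, 520.5], [0.0, 0.0, 0.0, 1.0]]}
side {'fx': 436.94, 'fy': 436.94, 'cx': 256.21, 'cy': 194.12, 'T': [[0.82, 0.33, -0.47, 181.23], [-0.58, 0.45, -0.68, -592.97], [-0.01, 0.83, 0.56, 609.54], [0.0, 0.0, 0.0, 1.0]]}
{'fx': 339.27, 'fy': 339.27, 'cx': 257.576, 'cy': 190.226, 'mount': [[0.0, 0.946, 0.324, 83.791], [1.0, -0.0, 0.001, -0.429], [0.001, 0.324, -0.946, -142.899], [0.0, 0.0, 0.0, 1.0]]} [[-9.18000e-01  3.97000e-01 -0.00000e+00  2.48307e+02]
 [ 3.97000e-01  9.18000e-01 -1.00000e-03  5.73200e+02]
 [-0.00000e+00 -1.00000e-03 -1.00000e+00  2.30709e+02]
 [ 0.00000e+00  0.00000e+00  0.00000e+00  1.00000e+00]]
```

View pics/a_scene.png

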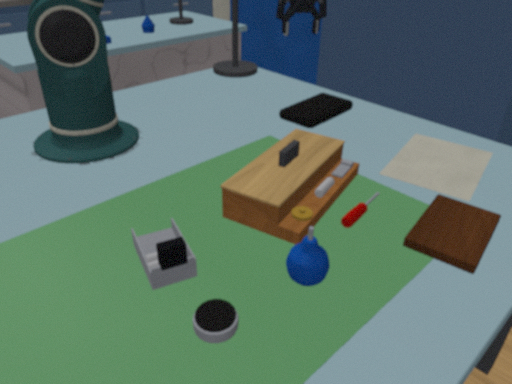

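View pics/a_side.png

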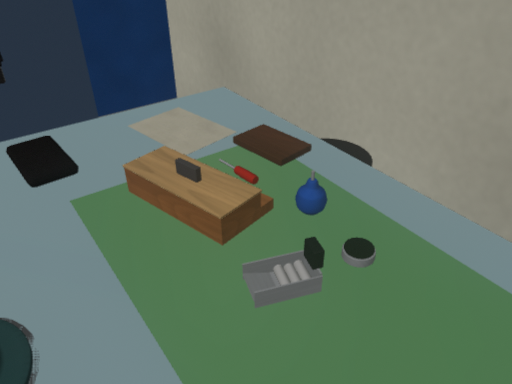

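The scene view shows the tray with its cover at about (285,175) and the handle at (289,153). On the shelf are a brass disc at (302,213), a pillar at (324,186) and a plate at (343,168), so the pillar cell is the middle one. The side view shows the scoop at about (283,277), its mouth to the left and its grip at (314,253).

```bash
python3 - <<'E'
from h import *
def rect(Q,n):
    r=cv2.minAreaRect(Q[:,:2].astype(np.float32));print(n,len(Q),np.round(r[0],1),np.round(r[1],1),round(r[2],2),'z',np.round(np.percentile(Q[:,2],[5,50,95]),1)); return r
for n in('scene','side'):
    f=np.load(f'/tmp/{n}.npz');p,d,P=f['p'].astype(int),f['d'],f['P'];print(n)
    ok=(d>0)&(P[...,0]>200)&(P[...,0]<1000)&(abs(P[...,1])<600)
    r,g,b=p[...,0],p[...,1],p[...,2]
    def big(m):
        k,l,s,c=cv2.connectedComponentsWithStats(m.astype(np.uint8));i=1+s[1:,4].argmax();return l==i
    wood=big(ok&(r>b+35)&(r>g+15)&(P[...,2]>70)&(P[...,2]<86))
    R0=rect(P[wood],'covertop')
    near=np.hypot(P[...,0]-R0[0][0],P[...,1]-R0[0][1])<80
    rect(P[ok&near&(P[...,2]>95)],'handle')
    rect(P[ok&near&(P[...,2]>108)],'handletop')
    z=P[...,2]
    sc=big(ok&(z>8)&(z<100)&(P[...,1]<R0[0][1]-100)&(np.hypot(r-b,0)<40)&~wood)
    rect(P[sc],'scoop'); 
    rect(P[sc&(z>50)],'grip')
    rect(P[sc&(z>79)],'griptop')
    rect(P[sc&(z>30)&(z<48)],'walls')
    bl=big(ok&(b>r+60)&(b>g+40)&(z>5)&(z<150)); rect(P[bl],'blower')
    sh=ok&(z>31)&(z<60)&(np.hypot(P[...,0]-R0[0][0],P[...,1]-R0[0][1])<180)
    k,l,s,c=cv2.connectedComponentsWithStats(sh.astype(np.uint8))
    for i in range(1,k):
        if s[i,4]>15: Q=P[l==i];print('sample?',s[i,4],np.round(Q.mean(0)),p[l==i].mean(0).round())
    gr=ok&(g>r+25)&(g>b+15)&(abs(z)<15); print('mat z',np.median(z[gr]),P[gr].min(0).round(),P[gr].max(0).round())
E
```

```text
scene
covertop 4158 [548.5 203.9] [131.6 330.7] 14.74 z [75.9 77.8 79.2]
handle 257 [547.7 206. ] [17.6 71.7] 15.73 z [ 96.9 110.3 114.7]
handletop 144 [547.1 206.4] [16.5 70.6] 15.98 z [109.4 113.5 114.9]
scoop 2559 [ 561.3 -133.1] [ 78.5 143.5] 72.57 z [10.3 30.6 84.5]
grip 730 [ 618.  -150.9] [44.7 24.1] 70.89 z [52.8 75.1 85.3]
griptop 305 [ 617.8 -150.8] [44.7 23.5] 70.53 z [80.1 84.3 85.8]
walls 539 [ 561.7 -133.2] [ 78.5 140.4] 72.54 z [31.1 38.7 46.3]
blower 1439 [767.9   6.9] [66.9 46.7] 24.77 z [23.2 53.9 81.8]
sample? 2091 [613. 158.  43.] [102.  78.  53.]
mat z 0.4538943232462316 [ 308. -426.   -3.] [889. 395.  12.]
side
covertop 4118 [546.9 204.2] [134.4 334.4] 14.73 z [75.1 77.2 78.8]
handle 271 [547.7 203.2] [18.8 70.5] 14.49 z [ 95.7 109.3 114.2]
handletop 148 [547.5 203.4] [17.9 70.2] 15.84 z [108.9 112.9 114.6]
scoop 3190 [ 561.6 -134.1] [ 82.7 139.9] 72.29 z [10.6 23.5 83.3]
grip 463 [ 616.9 -152.7] [46.1 22.9] 72.79 z [53.2 78.1 85.4]
griptop 221 [ 617.  -152.1] [44.6 22.5] 72.03 z [80.4 84.2 85.7]
walls 698 [ 560.9 -133.5] [ 82.1 136.5] 72.54 z [30.7 36.9 44.1]
blower 554 [747.1  11.5] [42.2 58.8] 26.97 z [30.8 55.5 82. ]
sample? 1356 [520. 135.  46.] [92. 65. 39.]
mat z 0.2004321156214246 [ 310. -495.   -5.] [895. 401.  11.]
```

```bash
cat >> h.py <<'E'
def plan(x,y,z,ang=None):
    "tool-frame shift and spin to TCP target; ang = world angle (deg) of tool y"
    T=tool();d=T[:3,:3].T@(np.array([x,y,z])-T[:3,3]);a=np.degrees(np.arctan2(T[1,1],T[0,1]))
    sp=0 if ang is None else np.radians((a-ang+180)%360-180)
    print('at',T[:3,3].round(1),'ang',round(a,2),'shift',d.round(1),'len',np.linalg.norm(d).round(),'spin',round(sp,4), 't',round(float(env.observe()['t']),2))
E
python3 - <<'E'
from h import *
plan(547.7,204.2,160,14.73)
f=np.load('/tmp/side.npz');p,d,P=f['p'].astype(int),f['d'],f['P']
m=(d>0)&(P[...,2]>10)&(P[...,2]<40)&(P[...,0]>650)&(P[...,0]<900)&(P[...,1]<-60)
print('cushion',m.sum(),P[m].mean(0),P[m].min(0),P[m].max(0))
E
```

```text
at [248.3 573.2 230.7] ang 66.58 shift [-421.4 -219.5   71. ] len 480.0 spin 0.9049 t 0.1
cushion 711 [ 728.58879855 -166.03160583   22.72759664] [ 700.39795735 -194.56189757   10.14474515] [ 764.28490778 -128.41782929   28.02624134]
```

>>> send_rows --motion '[-26.3,-13.7,4.5,0,60,-26.3,-13.7,4.5,0,60,-26.3,-13.7,4.5,0,60,-26.3,-13.7,4.5,0,60,-26.3,-13.7,4.5,0,60,-26.3,-13.7,4.5,0,60,-26.3,-13.7,4.5,0,60,-26.3,-13.7,4.5,0,60,-26.3,-13.7,4.5,0,60,-26.3,-13.7,4.5,0,60,-26.3,-13.7,4.5,0,60,-26.3,-13.7,4.5,0,60,-26.3,-13.7,4.5,0,60,-26.3,-13.7,4.5,0,60,-26.3,-13.7,4.5,0,60,-26.3,-13.7,4.5,0,60]'

```text
t: 1.43
eef_pos: [548.0, 203.8, 158.9]
orientation: [-0.637, -3.076, 0.0]
contact_force: [0.2, 0.8, -0.4]
width: 51.3
gripper_force: 0.0
```

>>> send_rows --motion '[0,0,0,0.1,60,0,0,0,0.1,60,0,0,0,0.1,60,0,0,0,0.1,60,0,0,0,0.1,60,0,0,0,0.1,60,0,0,0,0.1,60,0,0,0,0.1,60,0,0,0,0.106,60,0,0,0,0,60,0,0,0,0,60]'

```text
t: 2.35
eef_pos: [547.2, 205.2, 159.1]
orientation: [1.915, 2.49, -0.001]
contact_force: [-0.1, 0.3, 0.2]
width: 51.3
gripper_force: 0.0
```

```bash
python3 - <<'E'
from h import *
plan(547.7,204.2,84,14.73)
p,d,P,c,T=snap('wrist');z=P[...,2];near=np.hypot(P[...,0]-548,P[...,1]-204)<60
m=(d>0)&near&(z>106)&(z<120)&(p.max(-1)<110)
r=cv2.minAreaRect(P[m][:,:2].astype(np.float32));print(m.sum(),r,np.median(z[m]))
save('w1',p)
E
```

```text
at [547.2 205.2 159.1] ang 14.87 shift [-1.   0.2 75.1] len 75.0 spin 0.0024 t 2.35
2838 ((546.7944946289062, 206.8590850830078), (15.890888214111328, 69.32096862792969), 14.818653106689453) 114.24151674046104
```

View pics/w1.png

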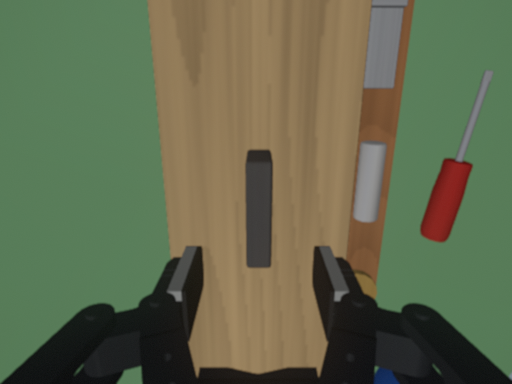

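The wrist view shows the handle at (259,210), centred between the fingers. The pillar sample is at (369,181), beside the middle cell.

>>> send_rows --motion '[0,0,25,0,60,0,0,25,0,60,0,0,18,0,60,0,0,7,0,60,0,0,0,0,0,0,0,0,0,0,0,0,0,0,0,0,0,0,0,0,0,0,0,0,0,0,0,0,0,0]' --grip_force 80

```text
t: 3.23
eef_pos: [548.2, 205.3, 85.7]
orientation: [1.919, 2.486, 0.003]
contact_force: [-1.3, -1.2, 7.5]
width: 14.6
gripper_force: 79.2
```

```bash
python3 - <<'E'
from h import *
s=env.observe();print(s['width'],s['gripper_force'],s['contact_force']);plan(520,-335,205,-90)
E
```

```text
14.571104458027264 79.2162823677063 [-1.34992077 -1.18843975  7.48526719]
at [548.2 205.3  85.7] ang 14.69 shift [-515.4 -164.  -119.8] len 554.0 spin 1.8271 t 3.23
```

>>> send_rows --motion '[0,0,-4,0,0,0,0,-8,0,0,0,0,-12,0,0,0,0,-18,0,0,0,0,-20,0,0,0,0,-20,0,0,0,0,-20,0,0,0,0,-12,0,0,0,0,-6,0,0]'

```text
t: 3.98
eef_pos: [548.0, 205.3, 206.8]
orientation: [1.919, 2.486, 0.004]
contact_force: [-0.4, -0.3, -2.7]
width: 14.6
gripper_force: 78.1
```

>>> send_rows --motion '[-8,-2.5,0,0,0,-16,-5,0,0,0,-25,-8,0,0,0,-31,-9.9,0,0,0,-31,-9.9,0,0,0,-31,-9.9,0,0,0,-31,-9.9,0,0,0,-31,-9.9,0,0,0,-31,-9.9,0,0,0,-31,-9.9,0,0,0,-31,-9.9,0,0,0,-31,-9.9,0,0,0,-31,-9.9,0,0,0,-31,-9.9,0,0,0,-31,-9.9,0,0,0,-31,-9.9,0,0,0,-31,-9.9,0,0,0,-16,-5,0,0,0,-8,-2.5,0,0,0]'

```text
t: 5.57
eef_pos: [517.4, -329.6, 203.1]
orientation: [-1.924, -2.482, 0.003]
contact_force: [-0.1, -0.0, -2.3]
width: 14.8
gripper_force: 78.1
```

>>> send_rows --motion '[0,0,0,0.05,0,0,0,0,0.1,0,0,0,0,0.1,0,0,0,0,0.1,0,0,0,0,0.1,0,0,0,0,0.1,0,0,0,0,0.1,0,0,0,0,0.1,0,0,0,0,0.1,0,0,0,0,0.1,0,0,0,0,0.1,0,0,0,0,0.1,0,0,0,0,0.1,0,0,0,0,0.1,0,0,0,0,0.1,0,0,0,0,0.1,0,0,0,0,0.1,0,0,0,0,0.1,0,0,0,0,0.077,0,0,0,0,0,0]'

```text
t: 7.23
eef_pos: [519.1, -325.6, 203.4]
orientation: [-3.141, 0.006, 0.002]
contact_force: [0.0, -0.1, -1.7]
width: 14.8
gripper_force: 78.1
```

```bash
python3 - <<'E'
from h import *
plan(520,-335,22,-90)
p,d,P,c,T=snap('side');np.savez('/tmp/side2',P=P,p=p,d=d);save('s2',p)
s=env.observe();print(s['width'],s['contact_force'],s['ft_torque'])
E
```

```text
at [ 519.1 -325.6  203.4] ang -90.21 shift [  1.2   9.5 181.4] len 182.0 spin -0.0036 t 7.23
14.656498870317977 [-1.1319817   0.04550868 -2.02566735] [-0.05992637 -0.03034338 -0.03718757]
```

View pics/s2.png

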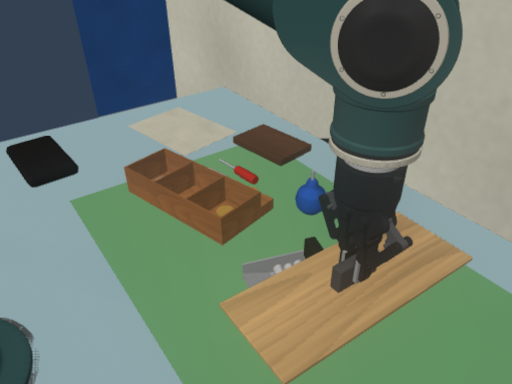

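The cover is held level above the free bench on the right, at about (350,280), and the tray is open. I'll lower it now.

>>> send_rows --motion '[0.6,4.5,10,0,0,0.6,5,20,0,0,0,0,28,0,0,0,0,30,0,0,0,0,30,0,0,0,0,25,0,0,0,0,18,0,0,0,0,10,0,0,0,0,6,0,0,0,0,2,0,0,0,0,1.5,0,0,0,0,1,0,0,0,0,0,0,0,0,0,0,0,0]'

```text
t: 8.45
eef_pos: [521.0, -335.9, 23.5]
orientation: [3.141, 0.0, 0.001]
contact_force: [-0.0, 0.9, -1.9]
width: 15.2
gripper_force: 78.2
```

>>> send_rows --motion '[0,0,1,0,0,0,0,1,0,0,0,0,0.5,0,0,0,0,0,0,0]'

```text
t: 8.78
eef_pos: [521.0, -335.9, 21.7]
orientation: [-3.141, 0.0, -0.002]
contact_force: [-6.3, 7.4, 22.9]
width: 14.8
gripper_force: 81.8
```

>>> send_rows --motion '[0,0,-0.5,0,20,0,0,0,0,40,0,0,0,0,60,0,0,0,0,60,0,0,-8,0,60,0,0,-20,0,60,0,0,-30,0,70,0,0,-35,0,80,0,0,-30,0,80,0,0,-10,0,80,0,0,0,0,85]'

```text
t: 9.7
eef_pos: [521.6, -336.6, 156.9]
orientation: [3.14, -0.0, 0.006]
contact_force: [0.3, 0.5, -0.2]
width: 72.4
gripper_force: 0.0
```

```bash
python3 - <<'E'
from h import *
plan(617.4,-151.5,150,-107.5)
E
```

```text
at [ 521.6 -336.6  156.9] ang -90.01 shift [  95.8 -185.1    6.9] len 209.0 spin 0.3052 t 9.7
```

>>> send_rows --motion '[12,-23.1,0,0,85,12,-23.1,0,0,85,12,-23.1,0,0,85,12,-23.1,0,0,85,12,-23.1,0,0,85,12,-23.1,0,0,85,12,-23.1,0,0,85,11.8,-23.4,0,0,85,0,0,0,0.1,85,0,0,0,0.1,85,0,0,0,0.105,85,0,0,0,0,85,0,0,0,0,85]'

```text
t: 10.78
eef_pos: [616.2, -150.6, 153.0]
orientation: [3.105, -0.472, -0.002]
contact_force: [-0.3, 0.2, 1.1]
width: 72.8
gripper_force: 0.0
```

```bash
python3 - <<'E'
from h import *
p,d,P,c,T=snap('wrist');z=P[...,2];near=np.hypot(P[...,0]-617,P[...,1]+151)<50
m=(d>0)&near&(z>79)&(z<92)&(p.max(-1)<90)
r=cv2.minAreaRect(P[m][:,:2].astype(np.float32));print(m.sum(),r,np.median(z[m]))
plan(*r[0],54,-107.5); save('w2',p)
q,d,P,c,T=snap('side');z=P[...,2]
m=(d>0)&(z>2)&(z<30)&(p.max(-1)>0)&(abs(P[...,1]+335)<90)&(abs(P[...,0]-520)<200)
r=cv2.minAreaRect(P[m&(z>10)][:,:2].astype(np.float32));print('cover',r,np.median(z[m]))
E
```

```text
2031 ((617.9686279296875, -150.88169860839844), (43.59026336669922, 21.092172622680664), 72.66739654541016) 85.18098810228562
at [ 616.2 -150.8  153.2] ang -107.28 shift [ 1.8 -0.5 99.2] len 99.0 spin 0.0039 t 10.83
cover ((538.92529296875, -336.82403564453125), (133.21417236328125, 304.1348571777344), 89.74935913085938) 13.484208093628013
```

View pics/w2.png

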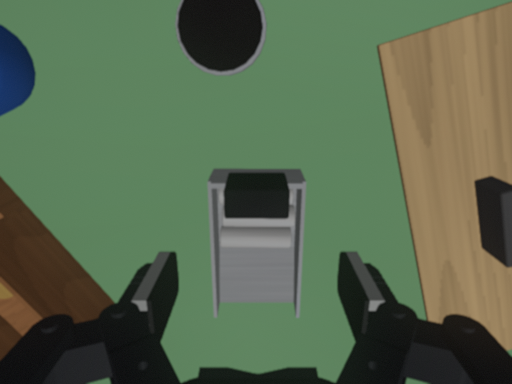

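The block is at (257,195), with the pillars just ahead of it and lower, and the cover lies flat on the right. The fingers will come down on both sides of the block and stay above the walls.

>>> send_rows --motion '[1.8,-0.5,20,0,85,0,0,25,0,85,0,0,25,0,85,0,0,18,0,85,0,0,9,0,85,0,0,4,0,85,0,0,0,0,60,0,0,0,0,45,0,0,0,0,30,0,0,0,0,30,0,0,0,0,30,0,0,0,0,30]' --grip_force 110

```text
t: 11.88
eef_pos: [619.2, -151.1, 54.4]
orientation: [3.105, -0.477, 0.003]
contact_force: [-1.4, 0.9, 6.2]
width: 42.6
gripper_force: 111.8
```

```bash
python3 - <<'E'
from h import *
s=env.observe();print(s['width'],s['gripper_force'],s['contact_force']);plan(617.9,-151,55,-107.5)
E
```

```text
42.64834387706222 111.83562755584717 [-1.43197879  0.9071371   6.21255459]
at [ 619.2 -151.1   54.4] ang -107.46 shift [-1.2  0.3 -0.6] len 1.0 spin 0.0008 t 11.88
```

>>> send_rows --motion '[0,0,-2,0,30,0,0,-4,0,30,0,0,-5,0,30,0,0,-4,0,30,0,0,-2,0,30,0,0,0,0,30,0,0,0,0,30]'

```text
t: 12.47
eef_pos: [618.4, -150.8, 69.9]
orientation: [3.105, -0.477, 0.0]
contact_force: [-0.5, -0.7, -3.7]
width: 42.0
gripper_force: 111.8
```

```bash
cat >> h.py <<'E'
def tilt():
    "pitch of scoop (mouth down +) from the side-wall top pixels in both fixed cameras"
    T=tool();xs=T[:3,0]  # tool x: away from the mouth
    for n in('side','scene'):
        p,d,P,c,_=snap(n);p=p.astype(int);Q=P-T[:3,3]
        a=Q@T[:3,0];b=Q@T[:3,1]
        m=(d>0)&(a<-15)&(a>-140)&(abs(abs(b)-38)<5)&(P[...,2]>2)&(np.ptp(p,axis=-1)<35)&(P[...,2]<T[2,3]+10)
        # top envelope of the wall in bins of a
        A=[];Z=[]
        for k in range(-115,-20,8):
            w=m&(abs(a-k)<5)
            if w.sum()>6: A.append(k);Z.append(np.percentile(P[...,2][w],93))
        if len(A)>4:
            f=np.polyfit(A,Z,1);print(n,'tilt',round(float(np.arctan(f[0])),3),'wall top at a=-20: z',round(float(np.polyval(f,-20)),1),'n',m.sum(),np.round(Z))
        save('t_%s_%d'%(n,int(env.observe()['t']*100)),p.astype(np.uint8))
E
python3 -c "
from h import *
tilt();s=env.observe();print(s['eef_pos'],s['width'],s['contact_force'],s['ft_torque'])"
```

```text
side tilt 0.003 wall top at a=-20: z 54.7 n 1708 [54. 55. 54. 55. 54. 54. 54. 55. 55. 55. 54. 55.]
scene tilt 0.006 wall top at a=-20: z 55.6 n 314 [54. 55. 55. 55. 56. 55. 56. 55. 55. 55. 55. 56.]
[ 618.22807705 -150.76142984   69.61457146] 42.66213525100534 [-0.21210596 -0.02390893 -2.76251226] [-0.03152305 -0.08297842 -0.01674866]
```

```bash
python3 - <<'E'
from h import *
f=np.load('/tmp/side2.npz');p,d,P=f['p'].astype(int),f['d'],f['P']
m=(d>0)&(abs(P[...,2]-71)<5)&(np.hypot(P[...,0]-548,P[...,1]-205)<190)
k,l,s,c=cv2.connectedComponentsWithStats(m.astype(np.uint8));m=l==1+s[1:,4].argmax()
print(cv2.minAreaRect(P[m][:,:2].astype(np.float32)),np.median(P[m][:,2]))
plan(683,240.4,150,-75.3)
s=env.observe();print(s['q'].round(2))
E
```

```text
((547.374267578125, 205.77880859375), (131.63577270507812, 333.3858642578125), 14.439130783081055) 70.21802498162043
at [ 618.2 -150.8   69.6] ang -107.49 shift [ -55.8 -392.5  -80.4] len 405.0 spin -0.5618 t 12.57
[-0.42  0.83  0.9   1.72 -0.76  0.98 -1.1 ]
```

>>> send_rows --motion '[0,0,-4,0,30,0,0,-9,0,30,0,0,-13,0,30,0,0,-15,0,30,0,0,-15,0,30,0,0,-15,0,30,0,0,-12,0,30,0,0,-7,0,30,0,0,-3,0,30,0,0,0,-0.03,30,0,0,0,-0.06,30,0,0,0,-0.08,30,0,0,0,-0.08,30,0,0,0,-0.08,30,0,0,0,-0.08,30,0,0,0,-0.08,30,0,0,0,-0.05,30,0,0,0,-0.022,30]'

```text
t: 14.07
eef_pos: [618.1, -150.7, 162.5]
orientation: [-3.115, -0.406, 0.001]
contact_force: [-0.8, 0.2, -3.4]
width: 42.4
gripper_force: 111.8
```

```bash
python3 - <<'E'
from h import *
plan(683,240.7,160,-75.4)
E
```

```text
at [ 618.1 -150.7  162.5] ang -75.14 shift [ 163.1 -361.7    2.6] len 397.0 spin 0.0046 t 14.07
```

>>> send_rows --motion '[2.5,-5.6,0,0,30,5.1,-11.3,0,0,30,7.6,-17,0,0,30,10.2,-22.6,0,0,30,10.2,-22.6,0,0,30,10.2,-22.6,0,0,30,10.2,-22.6,0,0,30,10.2,-22.6,0,0,30,10.2,-22.6,0,0,30,10.2,-22.6,0,0,30,10.2,-22.6,0,0,30,10.2,-22.6,0,0,30,10.2,-22.6,0,0,30,10.2,-22.6,0,0,30,10.2,-22.6,0,0,30,10.2,-22.6,0,0,30,7.6,-17,0,0,30,5.1,-11.3,0,0,30,2.5,-5.6,0,0,30,0,0,0,0,30]'

```text
t: 15.73
eef_pos: [683.8, 242.0, 162.4]
orientation: [3.115, 0.404, -0.001]
contact_force: [-0.6, -0.1, -3.9]
width: 42.5
gripper_force: 112.0
```

```bash
python3 - <<'E'
from h import *
# tcp target: local x 136, z: rim72+gap3+55=130
plan(547.5+136*.9677,205.3+136*.252,131,-75.4)
p,d,P,c,T=snap('scene');save('s3',p); tilt()
E
```

```text
at [683.8 242.  162.4] ang -75.22 shift [-5.2  1.1 31.4] len 32.0 spin 0.0032 t 15.73
side tilt 0.02 wall top at a=-20: z 147.4 n 994 [145. 146. 147. 146. 146. 146. 147. 146. 147. 147. 148. 147.]
scene tilt -0.004 wall top at a=-20: z 146.9 n 1546 [148. 147. 147. 147. 147. 147. 147. 147. 147. 147. 147. 146.]
```

View pics/s3.png

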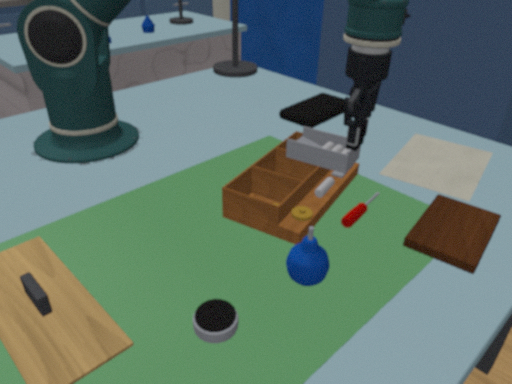

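The scene view shows the scoop level over the tray, at about (325,150), with the pillars inside. The cover lies flat at (50,320).

>>> send_rows --motion '[-1,0.5,4,0,30,-2,0.6,8,0,30,-1.5,0,9,0,30,-0.7,0,6,0,30,0,0,3,0,30,0,0,0,0,30]'

```text
t: 16.38
eef_pos: [679.0, 237.8, 131.6]
orientation: [3.115, 0.402, -0.002]
contact_force: [0.0, -0.4, -2.8]
width: 42.5
gripper_force: 112.0
```

>>> send_rows --motion '[0,0,0,0,30,0,0,0,0,30,0,0,0,0,30]' --grip_force 20

```text
t: 16.63
eef_pos: [679.7, 238.0, 133.2]
orientation: [-3.116, -0.402, -0.001]
contact_force: [-0.1, -0.5, -4.1]
width: 43.0
gripper_force: 112.0
```

```bash
python3 -c "
from h import *
tilt();s=env.observe();print(s['eef_pos'],s['width'],s['gripper_force'],s['contact_force'],s['ft_torque'])"
```

```text
side tilt -0.002 wall top at a=-20: z 117.3 n 938 [117. 118. 118. 117. 118. 117. 117. 117. 118. 118. 117. 117.]
scene tilt 0.006 wall top at a=-20: z 117.8 n 1479 [118. 118. 117. 117. 117. 117. 118. 117. 118. 118. 118. 117.]
[679.58150552 238.01703761 133.09790903] 42.31838099077838 111.97447657585144 [ 0.06465466  0.33007623 -4.03698133] [-0.01861539 -0.13865453  0.07568396]
```

>>> send_rows --motion '[0,0,0,0,40,0,0,0,0,40,0,0,0,0,40]' --grip_force 20

```text
t: 16.98
eef_pos: [679.5, 238.0, 132.9]
orientation: [3.116, 0.402, 0.0]
contact_force: [0.7, 0.6, -3.9]
width: 42.1
gripper_force: 112.0
```

```bash
python3 -c "
from h import *
tilt();s=env.observe();print(s['eef_pos'],s['width'],s['gripper_force'],s['contact_force'],s['ft_torque'])"
```

```text
side tilt -0.003 wall top at a=-20: z 116.9 n 946 [117. 117. 117. 117. 117. 117. 116. 117. 117. 117. 117. 117.]
scene tilt -0.004 wall top at a=-20: z 117.0 n 1480 [117. 117. 117. 117. 117. 117. 118. 118. 117. 117. 118. 117.]
[679.42154586 237.96766544 132.79359929] 42.31771227506477 111.97473764419556 [ 0.27311968  0.11615605 -3.54079241] [ 0.01645335 -0.15696294  0.00685825]
```

>>> send_rows --motion '[0,0,3,0,48,0,0,0,0,48,0,0,0,0,50,0,0,0,0,50]' --grip_force 20

```text
t: 17.42
eef_pos: [679.4, 237.9, 129.7]
orientation: [3.116, 0.402, -0.0]
contact_force: [-0.1, -1.2, -3.4]
width: 43.1
gripper_force: 73.1
```

```bash
python3 -c "
from h import *
tilt();s=env.observe();print(s['eef_pos'],s['width'],s['gripper_force'],s['contact_force'],s['ft_torque'])"
```

```text
side tilt -0.002 wall top at a=-20: z 113.6 n 929 [114. 114. 113. 114. 114. 113. 114. 114. 114. 114. 113. 114.]
scene tilt -0.002 wall top at a=-20: z 114.1 n 1465 [114. 114. 114. 114. 114. 114. 115. 115. 115. 114. 114. 114.]
[679.48563773 237.9046303  129.83092345] 43.04897447056158 73.11532616615295 [ 0.50154149 -0.44708796 -3.92969988] [ 0.03548985 -0.11932615  0.01099293]
```

>>> send_rows --motion '[0,0,0,0,50.5,0,0,0,0,50.5,0,0,0,0,50.5]' --grip_force 20

```text
t: 17.77
eef_pos: [679.5, 238.0, 129.8]
orientation: [3.116, 0.402, 0.0]
contact_force: [-0.4, 0.2, -4.4]
width: 43.5
gripper_force: 49.2
```

```bash
python3 -c "
from h import *
tilt();s=env.observe();print(s['eef_pos'],s['width'],s['gripper_force'],s['contact_force'],s['ft_torque'])"
```

```text
side tilt -0.004 wall top at a=-20: z 114.1 n 950 [114. 115. 114. 115. 114. 114. 114. 115. 114. 115. 114. 114.]
scene tilt 0.006 wall top at a=-20: z 114.8 n 1461 [114. 114. 114. 115. 114. 114. 115. 115. 115. 114. 115. 115.]
[679.44636964 237.93995099 129.80013028] 43.00882412328404 49.1652774810791 [-0.1733285   0.50392078 -2.87735617] [ 0.08424908 -0.11819541  0.02615915]
```

>>> send_rows --motion '[0,0,0,0,51,0,0,0,0,51,0,0,0,0,51]' --grip_force 20

```text
t: 18.12
eef_pos: [679.4, 238.0, 129.8]
orientation: [3.116, 0.402, 0.0]
contact_force: [-0.3, 0.3, -3.5]
width: 43.3
gripper_force: 25.2
```

```bash
python3 -c "
from h import *
tilt();s=env.observe();print(s['eef_pos'],s['width'],s['gripper_force'],s['contact_force'],s['ft_torque'])"
```

```text
side tilt 0.005 wall top at a=-20: z 114.6 n 937 [114. 115. 114. 114. 114. 114. 114. 115. 115. 115. 115. 114.]
scene tilt 0.002 wall top at a=-20: z 114.7 n 1465 [115. 114. 114. 115. 115. 114. 115. 115. 114. 115. 114. 115.]
[679.4262669  237.91018414 129.74958071] 43.88713607410473 25.152629613876343 [ 0.77430717 -0.54008006 -3.37184054] [ 0.04933274 -0.147424   -0.0104973 ]
```

>>> send_rows --motion '[0,0,0,0,51.2,0,0,0,0,51.2,0,0,0,0,51.2]'

```text
t: 18.47
eef_pos: [679.4, 237.9, 129.8]
orientation: [3.116, 0.402, -0.0]
contact_force: [0.6, 0.5, -4.0]
width: 44.0
gripper_force: 15.5
```

```bash
python3 -c "
from h import *
tilt();s=env.observe();print(s['eef_pos'],s['width'],s['gripper_force'],s['contact_force'],s['ft_torque'])"
```

```text
side tilt 0.005 wall top at a=-20: z 114.4 n 940 [114. 114. 114. 114. 114. 114. 114. 114. 114. 115. 114. 115.]
scene tilt 0.002 wall top at a=-20: z 114.6 n 1471 [114. 114. 115. 114. 114. 115. 115. 115. 115. 115. 114. 114.]
[679.42260669 237.95734511 129.79464683] 43.733943841281224 15.466380715370178 [-0.06109335 -0.78992651 -3.17385669] [ 0.03030353 -0.11151338  0.0114037 ]
```

>>> send_rows --motion '[0,0,0,0,51.3,0,0,0,0,51.3,0,0,0,0,51.35,0,0,0,0,51.35]'

```text
t: 18.9
eef_pos: [679.5, 238.0, 129.8]
orientation: [3.116, 0.402, 0.0]
contact_force: [-0.4, -0.5, -2.9]
width: 44.0
gripper_force: 8.1
```

```bash
python3 -c "
from h import *
tilt();s=env.observe();print(s['eef_pos'],s['width'],s['gripper_force'],s['contact_force'],s['ft_torque'])"
```

```text
side tilt 0.044 wall top at a=-20: z 113.0 n 897 [109. 109. 109. 111. 110. 110. 111. 111. 111. 112. 112. 112.]
scene tilt 0.048 wall top at a=-20: z 113.3 n 1421 [109. 109. 109. 110. 111. 111. 112. 111. 112. 113. 112. 112.]
[679.4519845  237.97047161 129.85664167] 44.09627373166933 8.072143793106079 [ 0.46077858 -0.69410747 -2.86986056] [ 0.04204121 -0.05562802 -0.01046888]
```

The scoop starts to slip at a grip of about 8 N and now rests on the tray rim. I'll raise it and feed it forward so the rim controls the tilt.

>>> send_rows --motion '[-2.2,0,-1.8,0,51.35,-2.2,0,-1.8,0,51.35,-2.1,0,-1.6,0,51.35,-2,0,-1.6,0,51.35,-2.1,0,-1.4,0,51.35,-2.1,0,-1.4,0,51.35,0,0,0,0,51.35,0,0,0,0,51.35]'

```text
t: 19.67
eef_pos: [667.0, 234.8, 139.6]
orientation: [-3.116, -0.402, 0.0]
contact_force: [0.1, -0.9, -0.9]
width: 44.1
gripper_force: 8.1
```

```bash
python3 -c "
from h import *
tilt();s=env.observe();print(s['eef_pos'],s['width'],s['gripper_force'],s['contact_force'],s['ft_torque'])"
```

```text
side tilt 0.186 wall top at a=-20: z 119.0 n 830 [101. 102. 104. 106. 106. 109. 111. 112. 113. 114. 116. 117.]
scene tilt 0.177 wall top at a=-20: z 118.9 n 1244 [102. 103. 105. 106. 108. 109. 110. 110. 114. 115. 116. 118.]
[667.15384303 234.74613034 139.46105286] 43.651659228402806 8.101776838302612 [-0.17649479 -0.49375682 -0.18558499] [-0.05356151  0.15091559  0.00475855]
```

>>> send_rows --motion '[-2.2,0,-1.4,0,51.35,-2.2,0,-1.3,0,51.35,-2.2,0,-1.3,0,51.35,-2.3,0,-1.2,0,51.35,-2.3,0,-1.1,0,51.35,-2.3,0,-1.1,0,51.35,-2.4,0,-1,0,51.35,-2.4,0,-1,0,51.35,0,0,0,0,51.35,0,0,0,0,51.35,0,0,0,0,51.35]'

```text
t: 20.68
eef_pos: [649.6, 230.1, 149.1]
orientation: [-3.116, -0.402, -0.0]
contact_force: [1.7, 0.7, 4.6]
width: 43.7
gripper_force: 8.4
```

```bash
python3 -c "
from h import *
tilt();s=env.observe();print(s['eef_pos'],s['width'],s['gripper_force'],s['contact_force'],s['ft_torque'])"
```

```text
side tilt 0.363 wall top at a=-20: z 122.5 n 768 [ 86.  90.  93.  95.  98. 102. 105. 107. 110. 114. 118. 119.]
scene tilt 0.328 wall top at a=-20: z 120.7 n 1095 [ 92.  94.  96.  99. 102. 104. 108. 111. 114. 116. 118.]
[649.6985697  230.125534   149.04242769] 43.89291957014499 8.451558351516724 [ 1.30872665 -0.7628462   5.72359994] [ 0.10515083 -0.20121316  0.04216803]
```

>>> send_rows --motion '[-2.4,0,-0.9,0,51.35,-2.4,0,-0.9,0,51.35,-2.4,0,-0.8,0,51.35,-2.5,0,-0.7,0,51.35,-2.5,0,-0.7,0,51.35,-2.5,0,-0.6,0,51.35,-2.5,0,-0.5,0,51.35,-2.5,0,-0.5,0,51.35,0,0,0,0,51.35,0,0,0,0,51.35,0,0,0,0,51.35]'

```text
t: 21.7
eef_pos: [630.4, 225.1, 154.4]
orientation: [3.116, 0.402, 0.0]
contact_force: [0.3, -0.2, -1.6]
width: 43.7
gripper_force: 7.6
```

```bash
python3 -c "
from h import *
tilt();s=env.observe();print(s['t'],s['eef_pos'],s['width'],s['gripper_force'],s['contact_force'],s['ft_torque'])
import glob
a=cv2.imread(sorted(glob.glob('pics/t_side*'))[-1])[120:280,80:330]
b=cv2.imread(sorted(glob.glob('pics/t_scene*'))[-1])[90:250,200:450]
cv2.imwrite('pics/pour.png',cv2.resize(np.vstack([a,b]),None,fx=1.8,fy=1.8))"
```

```text
side tilt 0.349 wall top at a=-20: z 126.3 n 835 [ 96.  97. 100. 103. 105. 109. 113. 115. 118. 121. 124.]
scene tilt 0.346 wall top at a=-20: z 126.8 n 1101 [ 96.  98. 101. 103. 107. 110. 113. 116. 119. 122. 124.]
21.8 [630.45734649 225.11097018 154.32363939] 43.77810638399876 7.59447455406189 [-0.24531033 -0.95311911 -1.44242721] [ 0.01496237 -0.00973976  0.05994326]
```

View pics/pour.png

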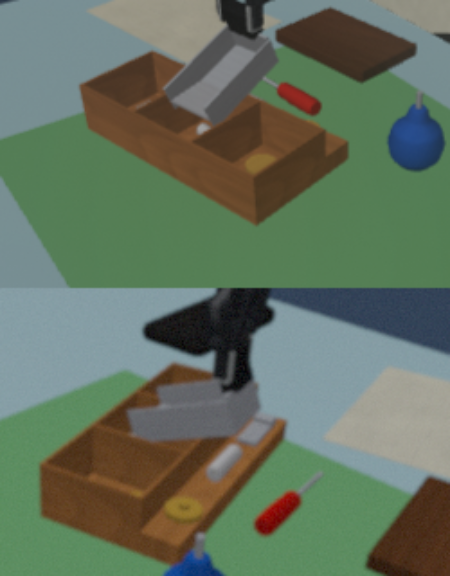

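The side view shows the scoop tipped, empty, over the middle cell, with a pillar visible in the cell. The weight reading agrees with an empty scoop. I'll firm up the grip, lift and check.

>>> send_rows --motion '[0,0,0,0,50.7,0,0,0,0,50.7,0,0,-5,0,50.7,0,0,-12,0,50.7,0,0,-18,0,50.7,0,0,-15,0,50.7,0,0,-10,0,50.7,-7.4,20.4,0,0,50.7,-11,30.6,0,0,50.7,-11,30.6,0,0,50.7,-11,30.6,0,0,50.7,-11,30.6,0,0,50.7,-11,30.6,0,0,50.7,-11,30.6,0,0,50.7,-11,30.6,0,0,50.7,-11,30.6,0,0,50.7,-11,30.6,0,0,50.7,-7.4,20.4,0,0,50.7,-3.7,10.2,0,0,50.7,0,0,0,0,50.7]' --grip_force 50

```text
t: 23.47
eef_pos: [599.1, -123.4, 215.2]
orientation: [3.116, 0.396, 0.001]
contact_force: [-0.4, -0.0, -2.3]
width: 43.7
gripper_force: 20.8
```

```bash
python3 -c "
from h import *
tilt();s=env.observe();print(s['t'],s['eef_pos'],s['width'],s['gripper_force'],s['contact_force'])
p,d,P,c,T=snap('side');a=p[120:260,90:300]
q,d,P,c,T=snap('scene');b=q[100:240,190:400]
x=cv2.resize(np.vstack([a,b]),None,fx=2,fy=2);save('cells',x)"
```

```text
side tilt 0.349 wall top at a=-20: z 188.4 n 1345 [158. 159. 162. 165. 168. 171. 174. 177. 180. 183. 186.]
scene tilt 0.339 wall top at a=-20: z 186.0 n 1197 [157. 158. 160. 164. 166. 168. 171. 175. 178. 182. 184.]
23.5667 [ 599.89913842 -119.85804961  214.66043974] 43.71831830832507 20.774032473564148 [-0.05808404 -0.16342419 -2.18709403]
```

View pics/cells.png

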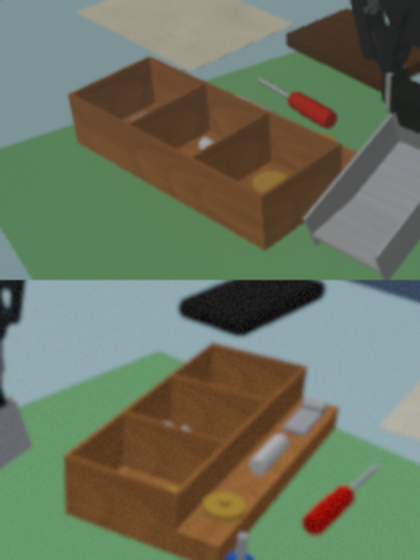

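Top: the scoop is empty, at about (375,190), and a pillar shows in the middle cell at (207,143). Bottom: two pillar ends show in the middle cell at (165-185,425). Next I'll set the scoop down.

>>> send_rows --motion '[0,0,8,0,50.7,0,0,20,0,50.7,0,0,28,0,50.7,0,0,28,0,50.7,0,0,22,0,50.7,0,0,12,0,50.7,0,0,6,0,50.7,0,0,0,0,51.1,0,0,2,0,51.3,0,0,2,0,51.35,0,0,2,0,51.35,0,0,2,0,51.35,0,0,2,0,51.35,0,0,2,0,51.35,0,0,0,0,51.35]'

```text
t: 24.92
eef_pos: [599.4, -120.5, 78.0]
orientation: [3.116, 0.402, -0.001]
contact_force: [1.2, 0.3, 0.6]
width: 44.1
gripper_force: 8.3
```

```bash
python3 -c "
from h import *
tilt();s=env.observe();print(s['t'],s['eef_pos'],s['width'],s['gripper_force'],s['contact_force'])"
```

```text
side tilt 0.191 wall top at a=-20: z 57.6 n 1157 [39. 41. 42. 44. 45. 47. 48. 50. 51. 53. 55. 56.]
scene tilt 0.206 wall top at a=-20: z 58.0 n 945 [39. 40. 41. 43. 44. 47. 48. 50. 51. 53. 55. 56.]
25.0167 [ 599.35231775 -120.49944131   78.19849696] 43.57779535478913 8.14431443810463 [ 0.38702643  0.48306748 -0.59325453]
```

Rotating back as intended; continue lowering.

>>> send_rows --motion '[0,0,2.5,0,51.35,0,0,2.5,0,51.35,0,0,2.5,0,51.35,0,0,2.5,0,51.35,0,0,2.5,0,51.35,0,0,2.5,0,51.35,0,0,2,0,51.35,0,0,2,0,51.35,0,0,1.5,0,51.35,0,0,1,0,51.35,0,0,0,0,51.35,0,0,0,0,51.35]'

```text
t: 26.02
eef_pos: [599.5, -120.5, 56.8]
orientation: [3.116, 0.402, -0.001]
contact_force: [-0.4, 0.0, -1.2]
width: 44.0
gripper_force: 8.1
```

```bash
python3 -c "
from h import *
tilt();s=env.observe();print(s['t'],s['eef_pos'],s['width'],s['gripper_force'],s['contact_force'])"
```

```text
side tilt 0.018 wall top at a=-20: z 41.3 n 1241 [40. 40. 40. 40. 40. 40. 41. 41. 41. 41. 41. 41.]
scene tilt 0.017 wall top at a=-20: z 41.2 n 909 [39. 40. 40. 40. 40. 40. 41. 40. 40. 41. 41. 41.]
26.1167 [ 599.4619334  -120.51297205   56.85322741] 43.52976463756018 8.036988973617554 [ 0.57373824 -0.11564564 -1.62091354]
```

>>> send_rows --motion '[0,0,1.5,0,51.35,0,0,0.5,0,51.5,0,0,0,0,55,0,0,0,0,70,0,0,0,0,85,0,0,0,0,85,0,0,-8,0,85,0,0,-25,0,85,0,0,-35,0,85,0,0,-35,0,85,0,0,-35,0,85,0,0,-25,0,85]'

```text
t: 27.12
eef_pos: [599.9, -121.0, 221.6]
orientation: [3.115, 0.401, 0.004]
contact_force: [0.0, 0.6, 0.6]
width: 72.5
gripper_force: 0.0
```

>>> send_rows --motion '[1.5,-15,0,0,85,3,-30,0,0,85,3,-30,0,0,85,3,-30,0,0,85,3,-30,0,0,85,3,-30,0,0,85,3,-30,0,0,85,3,-30,0,0,85,3,-30,0,0,85,3,-30,0,0,85,3,-30,0,0,85,1.5,-12.5,0,0,85,0,0,0,0,85,0,0,0,0,85]'

```text
t: 28.28
eef_pos: [548.3, 204.7, 218.2]
orientation: [3.115, 0.403, 0.0]
contact_force: [0.4, -0.5, -0.1]
width: 72.8
gripper_force: 0.0
```

```bash
python3 -c "
from h import *
p,d,P,c,T=snap('wrist');save('w3',p);q,_,P,_,_=snap('side')
plan(521,-336,100,-90)
z=P[...,2];m=(z>30)&(z<50)&(abs(P[...,1]+135)<70)&(abs(P[...,0]-560)<110)
print('scoop',cv2.minAreaRect(P[m][:,:2].astype(np.float32)),np.percentile(z[m],95))
m=(z>25)&(z<60)&(abs(P[...,1]+336)<60)&(abs(P[...,0]-521)<60)
print('handle',cv2.minAreaRect(P[m][:,:2].astype(np.float32)),np.percentile(z[m],95))"
```

```text
at [548.7 203.2 218.3] ang -75.39 shift [-162.9  514.7  118.4] len 553.0 spin 0.2551 t 28.38
scoop ((543.3006591796875, -136.76565551757812), (137.31797790527344, 80.75286865234375), 14.672481536865234) 46.518784862760185
handle ((521.7520751953125, -337.8717346191406), (16.97577667236328, 71.16072082519531), 89.13218688964844) 50.74318393671617
```

View pics/w3.png

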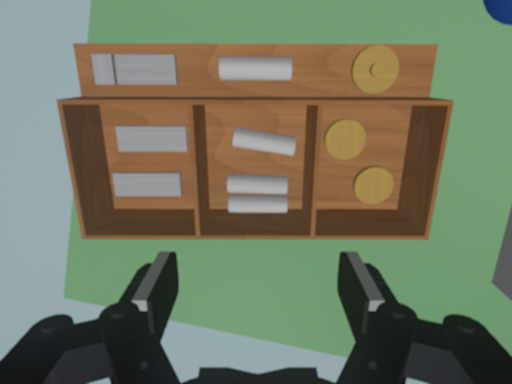

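The wrist view shows all three pillars in the middle cell, at (264,142), (258,185) and (258,204), beside the pillar sample at (255,69). I'll fetch the cover.

>>> send_rows --motion '[-3,9.5,0,0,70,-6,19,0,0,70,-9.6,30.3,0,0,60,-9.6,30.3,0,0,60,-9.6,30.3,0,0,60,-9.6,30.3,0,0,60,-9.6,30.3,0,0,60,-9.6,30.3,0,0,60,-9.6,30.3,0,0,60,-9.6,30.3,0,0,60,-9.6,30.3,0,0,60,-9.6,30.3,0,0,60,-9.6,30.3,0,0,60,-9.6,30.3,0,0,60,-9.6,30.3,0,0,60,-9.6,30.3,0,0,60,-9.6,30.3,0,0,60,-6,19,0,0,60,-3,9.5,0,0,60,0,0,0,0,60]'

```text
t: 30.05
eef_pos: [519.6, -334.6, 218.1]
orientation: [3.116, 0.395, -0.001]
contact_force: [0.6, -0.8, 0.9]
width: 51.4
gripper_force: 0.0
```

>>> send_rows --motion '[0,0,15,0.085,60,0,0,30,0.085,60,0,0,30,0.085,60,0,0,25,0,60,0,0,10,0,60,0,0,0,0,60,0,0,0,0,60]'

```text
t: 30.63
eef_pos: [521.7, -331.2, 108.9]
orientation: [3.141, 0.004, 0.0]
contact_force: [0.0, -0.3, 0.8]
width: 51.4
gripper_force: 0.0
```

```bash
python3 -c "
from h import *
p,d,P,c,T=snap('wrist');z=P[...,2]
m=(d>0)&(z>44)&(z<60)&(abs(P[...,1]+336)<50)&(abs(P[...,0]-521)<50)&(p.max(-1)<110)
r=cv2.minAreaRect(P[m][:,:2].astype(np.float32));print('handle',m.sum(),r,np.median(z[m]))
plan(*r[0],22,-90)"
```

```text
handle 2487 ((522.4918212890625, -336.41815185546875), (15.569456100463867, 69.4728012084961), 89.96304321289062) 50.224051571806314
at [ 522.1 -331.5  109.5] ang -89.86 shift [ 0.3  4.8 87.5] len 88.0 spin 0.0024 t 30.68
```

>>> send_rows --motion '[0.3,4.8,25,0,60,0,0,28,0,60,0,0,20,0,60,0,0,9,0,60,0,0,4,0,60,0,0,0,0,20,0,0,0,0,0,0,0,0,0,0,0,0,0,0,0,0,0,0,0,0,0,0,0,0,0]' --grip_force 80

```text
t: 31.6
eef_pos: [522.7, -336.4, 23.6]
orientation: [3.141, 0.003, 0.003]
contact_force: [-1.7, 1.5, 10.2]
width: 14.8
gripper_force: 78.8
```

>>> send_rows --motion '[0,0,-4,0,0,0,0,-10,0,0,0,0,-20,0,0,0,0,-28,0,0,0,0,-30,0,0,0,0,-30,0,0,0,0,-30,0,0,0,0,-20,0,0,0,0,-10,0,0,0,0,0,0,0]'

```text
t: 32.43
eef_pos: [522.5, -336.4, 206.3]
orientation: [3.14, 0.003, 0.005]
contact_force: [0.3, -0.3, -1.6]
width: 14.7
gripper_force: 78.1
```

```bash
python3 -c "
from h import *
s=env.observe();print(s['width'],s['gripper_force'],s['contact_force'],s['ft_torque']);plan(547.4,205.3,205,14.6)"
```

```text
14.693604343549826 78.13790202140808 [ 0.32659408 -0.33144878 -1.59422106] [ 0.02729621 -0.00508453  0.01880799]
at [ 522.5 -336.4  206.3] ang -89.9 shift [  25.9 -541.7    0.8] len 542.0 spin -1.8238 t 32.43
```

>>> send_rows --motion '[0,0,0,-0.05,0,0,0,0,-0.1,0,0,0,0,-0.1,0,0,0,0,-0.1,0,0,0,0,-0.1,0,0,0,0,-0.1,0,0,0,0,-0.1,0,0,0,0,-0.1,0,0,0,0,-0.1,0,0,0,0,-0.1,0,0,0,0,-0.1,0,0,0,0,-0.1,0,0,0,0,-0.1,0,0,0,0,-0.1,0,0,0,0,-0.1,0,0,0,0,-0.1,0,0,0,0,-0.1,0,0,0,0,-0.1,0,0,0,0,-0.074,0,0,0,0,0,0]'

```text
t: 34.1
eef_pos: [521.4, -335.6, 202.6]
orientation: [-1.915, -2.488, 0.0]
contact_force: [-0.1, 0.7, -2.3]
width: 14.7
gripper_force: 78.1
```

```bash
python3 -c "
from h import *
plan(547.4,205.3,205,14.6)"
```

```text
at [ 521.4 -335.6  202.6] ang 14.83 shift [516.2 163.6  -1.8] len 542.0 spin 0.004 t 34.1
```

>>> send_rows --motion '[7.6,2.4,0,0,0,15.2,4.8,0,0,0,22.8,7.2,0,0,0,30.4,9.6,0,0,0,30.4,9.6,0,0,0,30.4,9.6,0,0,0,30.4,9.6,0,0,0,30.4,9.6,0,0,0,30.4,9.6,0,0,0,30.4,9.6,0,0,0,30.4,9.6,0,0,0,30.4,9.6,0,0,0,30.4,9.6,0,0,0,30.4,9.6,0,0,0,30.4,9.6,0,0,0,30.4,9.6,0,0,0,30.4,9.6,0,0,0,22.8,7.2,0,0,0,15.2,4.8,0,0,0,7.6,2.4,0,0,0]'

```text
t: 35.77
eef_pos: [548.7, 207.7, 203.2]
orientation: [-1.919, -2.486, 0.001]
contact_force: [0.7, 0.2, -1.8]
width: 14.8
gripper_force: 78.1
```

>>> send_rows --motion '[0,0,10,0.004,0,0,0,20,0,0,0,0,25,0,0,0,0,20,0,0,0,0,10,0,0,0,0,3,0,0,0,0,0,0,0,0,0,0,0,0]'

```text
t: 36.43
eef_pos: [550.0, 204.8, 116.7]
orientation: [1.927, 2.481, 0.001]
contact_force: [1.0, -0.0, -1.6]
width: 14.7
gripper_force: 78.2
```

```bash
python3 - <<'E'
from h import *
plan(547.4,205.3,87.5,14.6)
for n in('side','scene'):
    p,d,P,c,T=snap(n);p=p.astype(int);z=P[...,2]
    m=(d>0)&(z>92)&(z<118)&(p[...,0]>p[...,2]+30)&(np.hypot(P[...,0]-547,P[...,1]-205)<200)
    k,l,s,_=cv2.connectedComponentsWithStats(m.astype(np.uint8));m=l==1+s[1:,4].argmax()
    print(n,cv2.minAreaRect(P[m][:,:2].astype(np.float32)),np.percentile(z[m],[5,50,95]))
E
```

```text
at [550.  204.8 116.7] ang 14.32 shift [ 1.2 -2.5 29.2] len 29.0 spin -0.0048 t 36.43
side ((549.3756103515625, 202.298095703125), (134.6415557861328, 335.5086364746094), 14.59728717803955) [104.35188219 106.3881109  107.92965755]
scene ((549.864501953125, 202.8219757080078), (134.13612365722656, 332.6495361328125), 14.555913925170898) [105.33800072 107.21549607 108.43209845]
```

>>> send_rows --motion '[1.7,-1.5,4,-0.002,0,0,0,6,0,0,0,0,6,0,0,0,0,3,0,0,0,0,2,0,0,0,0,2,0,0,0,0,1.5,0,0,0,0,1,0,0,0,0,1,0,0,0,0,0,0,0]'

```text
t: 37.37
eef_pos: [547.6, 206.5, 89.3]
orientation: [1.923, 2.484, -0.0]
contact_force: [0.2, 0.1, -1.5]
width: 14.5
gripper_force: 78.2
```

No contact at 89 mm, so the battens have gone in. I'll lower the last bit.

>>> send_rows --motion '[0,0,1,0,0,0,0,0.7,0,0,0,0,0.5,0,0,0,0,0,0,0]'

```text
t: 37.7
eef_pos: [547.7, 206.6, 87.6]
orientation: [-1.923, -2.484, -0.0]
contact_force: [-2.6, -0.9, 6.7]
width: 14.9
gripper_force: 79.3
```

>>> send_rows --motion '[0,0,0,0,20,0,0,0,0,40,0,0,0,0,60,0,0,0,0,60,0,0,-8,0,60,0,0,-20,0,60,0,0,-30,0,60,0,0,-35,0,60,0,0,-35,0,60,0,0,-20,0,60,0,0,-10,0,60,0,0,0,0,60]'

```text
t: 38.7
eef_pos: [548.4, 206.8, 247.8]
orientation: [1.923, 2.483, 0.005]
contact_force: [0.8, 0.2, 0.2]
width: 51.5
gripper_force: 0.0
```

```bash
python3 - <<'E'
from h import *
for n in('side','scene'):
    p,d,P,c,T=snap(n);q=p;p=p.astype(int);z=P[...,2]
    m=(d>0)&(z>70)&(z<90)&(p[...,0]>p[...,2]+30)&(np.hypot(P[...,0]-547,P[...,1]-205)<200)
    k,l,s,_=cv2.connectedComponentsWithStats(m.astype(np.uint8));m=l==1+s[1:,4].argmax()
    Q=P[m];f=np.linalg.lstsq(np.c_[Q[:,:2]-Q[:,:2].mean(0),np.ones(len(Q))],Q[:,2],rcond=None)[0]
    print(n,cv2.minAreaRect(Q[:,:2].astype(np.float32)),np.percentile(Q[:,2],[5,50,95]),f)
save('final',q);print(env.observe()['t'],env.observe()['eef_pos'])
E
```

```text
side ((547.2594604492188, 205.1034393310547), (134.65748596191406, 336.790283203125), 14.512433052062988) [74.97390683 77.22950997 78.89868072] [3.06808635e-03 1.07068678e-03 7.71148121e+01]
scene ((547.5114135742188, 203.56503295898438), (134.41038513183594, 331.4978942871094), 14.359945297241211) [75.80770521 77.83226113 79.19506088] [-3.65614884e-03  1.86363937e-03  7.76905213e+01]
38.8 [547.27165661 206.53001355 244.63201184]
```

View pics/final.png

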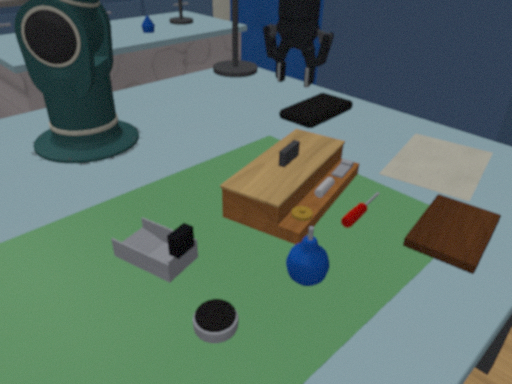

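The final view shows the cover seated flat on the tray at (285,170) and the empty scoop upright at (158,250). The blower, cushion and screwdriver are where they were.

```bash
python3 -c "
from h import *
print(env.job_done())"
```

```text
the job is handed in; nothing more can be done
None
```

The job is done and handed in at about 39 s: all three pillars are in the middle (pillar) cell, the empty scoop stands upright on the bench, the cover is seated flat on the tray, and the blower, cushion and screwdriver were left where they were.

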